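# Ready the carat balance: on, carats, cover shut, tare

### The arm

A 6-joint arm with a two-finger parallel gripper is mounted at the origin on the work surface. World frame = base frame: x ahead of the robot, y to its left, z up, the work surface at z = 0. Lengths are in m, angles in rad, forces in N, time in s.
With the tool pointing down it reaches from about 0.35 to 0.775 m from the base axis. Payload 7.3 kg.
Tool frame: the origin (TCP) lies between the finger pads; the fingertips stand 14 mm ahead of it and the grasp point (between the pads) lies 5 mm behind it; z points along the fingers, y is the line along which they close (so a half turn about z gives the same grasp; the last joint's range is limited). The gripper opens to 92 mm and grips with 3 to 60 N. Pads are 19 mm wide; open, the fingers measure 130 mm over their backs; the gripper's body (75 mm by 190 mm) begins 47 mm behind the grasp point.
Start: joints at [0.999, 0.342, 1.524, -0, 1.275, -0.146], TCP at [0.217, 0.478, 0.203] pointing down, gripper open.
Joint ranges: [-2.53, 2.53], [-0.77, 2.02], [0.04, 2.7], [-1, 4.14], [0.28, 2.66], [-3.11, 3.11]. Speed limits (rad/s): [2.57, 2.57, 3.14, 3.14, 3.14, 3.14].

### API

Orientations are given as [roll, pitch, yaw] about the fixed x, y, z axes, in that order (R = Rz(yaw) Ry(pitch) Rx(roll)).
In Python, from cell import robot, eyes gives the robot as it stands. The module is installed in compiled form; this text tells all that it offers.
- The arm moves only by the shell command python3 -m handwheel 'ROWS' [FORCE]. ROWS is JSON, one flat list of numbers, 5 for each row, row after row: the shift along the world's x, y, z in mm, then the turn about the world's z in rad, then the opening, from 0 (shut) to 1 (fully open). In form: [x, y, z, spin, jaw, x, y, z, spin, jaw, ...]. A call has 1 to 8 rows; each row shifts and turns the commanded pose from where the row before left it; what a row does not reach is not made up. A row lasts 1/10 s, in which the tool goes at most 50 mm and 8.59 degrees, less where a joint would pass 70% of its speed; a pose out of reach is approached as far as the arm can. A call with a gripper value outside its range is refused whole. The fingers move at their own pace and stop on an object; FORCE is the grip in N (left out, the last holds). Time passes only in rows, so rows that do not move let the fingers close. It gives the time, the measured TCP pose, the force, the opening and the grip force at its end, in the units of the state.
- robot.observe(): the state, without advancing time (a new reading comes with each control period).
- eyes.read_camera(name): name is "scene" or "top"; returns (picture, depth): 384x512x3 uint8, blue, green, red; 384x512 float32, m along the optical axis (not along the pixel's ray), 0 where there is no reading.
- eyes.calibration(name): a dict with "fx", "fy", "cx", "cy" (pixels), "world_to_cam" (4x4, takes a point from world to camera coordinates). Camera axes: x right, y down, z forward; pixel columns grow to the right and rows downward; lengths in m; the calibration is good to about 2 mm. A picture is of the moment at which its call begins. calibration takes no time and is no camera call.
- robot.hand_in(): hands the job in; it is judged then, once.
The state is a dict: "time": time; "qpos": joint angles; "qvel": joint speeds; "joint_efforts": joint torques, N m; "tool_pos": TCP position; "tool_rot": TCP orientation; "contact_force": force on the tool from outside, world axes, zero at the start; "torque": the same for the moment, N m; "opening": finger opening in m; "grip_force": force on a finger pad.
Only numpy, scipy, OpenCV 4.12 (cv2) and the standard library are available. Lean on these libraries where they do the work, as an engineer would, in place of code of your own. Each camera call takes 0.05 s, during which the arm holds its last target. There are 200 camera calls.

### The job

Ready the jeweller's balance for weighing stones, only touching it with the fingertips: switch it on with the round key, change it to carats with the square key next to it, then fold the draught cover down until it is fully shut, and last of all press the long bar key to zero the dish. Press each key fully down and let it come up again; do not press the bar while the cover is open, nor the round or square key again once the cover is shut. Leave the narrow key, the pan with its dish and everything else on the bench alone, and pick nothing up.

Things in the scene. Friction and masses are not known exactly. Their poses are not given: they have to be found in the camera images.
- balance: Jeweller's balance, light grey, fixed: 290 deep (x), 200 wide (y). Origin on the bench under its middle, front with the key panel to its -x, its left +y. The panel rises from height 50 at x = -145 to 70 at x = -35 (10.3 degrees); four dark keys stand on it in a row at x = -116, from left (+y): round, square, narrow, long bar; a flat display behind them, x = -79 to -42.
- shield (a point): Middle of the draught shield's rim, on the balance at x = 56, y = 0, height 125. Four clear walls rise from height 70 to 125 round the pan, at x = -30 to 141 and y = -85 to 85 on the balance; the hinged cover closes them.
- on_key (a joint): Travel of the round key (20 across), in m: 0 up, 0.004 fully down, square into the panel. Springs back; takes about 1 N to start and 3.3 N to be fully down; counts as pressed from 0.003.
- on_key_top (a point): Centre of the round key's top, which stands 7 mm proud of the panel; at y = 75 on the balance, about 62 above the bench.
- unit_key (a joint): Travel of the square key (17 by 17), as for the round key.
- unit_key_top (a point): Centre of the square key's top, 7 mm proud; at y = 30 on the balance.
- print_key (a joint): Travel of the narrow key (7 wide, 18 deep), as for the round key; not to be pressed.
- print_key_top (a point): Centre of the narrow key's top, 7 mm proud; at y = -12 on the balance.
- tare_key (a joint): Travel of the long bar key (48 wide across the balance, 16 deep), as for the round key.
- tare_key_top (a point): Centre of the bar key's top, 7 mm proud; at y = -66 on the balance.
- cover (a joint): Opening angle of the draught cover, rad: 0 shut (lying level on the shield), growing as its front edge rises; starts somewhere between 0.6 and 1.0. A friction hinge keeps it where it is left; about 3 N pressed straight down on it, 75 or more in front of the hinge, closes it. It meets its stop at 0. Counts as shut below 0.04.
- cover_edge (a point): Middle of the front (free) edge of the cover's upper face. The cover is a clear plate 4 thick in an aluminium frame, 172 wide, 170 from hinge to this edge, with a dark thumb lip 36 wide reaching 9 mm farther.
- cover_hinge (a point): Middle of the cover's hinge line, which runs across the balance at its x = 139, 126 above the bench, at the cover's lower face; the shut cover's upper face is 130 above the bench.
- dish: Small open aluminium weighing dish, 68 across, 18 high, loose on the pan; origin at its underside. Not to be touched.
- tweezers: Steel tweezers, 130 long, 14 wide, 8 high, loose, just right (-y) of the balance. Origin at the underside, middle. Bystander.
- loupe: Folding loupe, 50 by 32, 18 high, loose, just left (+y) of the balance. Bystander.
- stone_jar: Small glass jar with white cap, 34 across, 38 high, loose, left of the balance. Bystander.
- file_pot: Black pot of files, 84 across, 95 high (file handles to 190), loose. Bystander.
- bur_block: Blue plastic block of small burs, 66 by 105, about 55 high with the burs, loose. Bystander.
- bench_block: Steel bench block 68 by 68, 20 high, loose. Bystander.
- ring_clamp: Wooden ring clamp, 130 long, 26 wide, 24 high, loose. Bystander.
- pan: The steel weighing pan inside the draught shield, 110 across, on the balance at x = 56, y = 0; origin 12 below its top. Not to be touched.

How it is judged:
On the way, in this order (a step that is already met when the one before it is completed fails the run):
1. the round key is pressed fully down (value of joint on_key above 0.003 m), for 0.05 s.
2. then the square key is pressed fully down (value of joint unit_key above 0.003 m and value of joint on_key below 0.001 m), for 0.05 s.
3. then the draught cover is folded fully shut (value of joint cover below 0.04 rad), for 0.1 s.
4. then the long bar key is pressed fully down with the cover shut (value of joint tare_key above 0.003 m and value of joint cover below 0.04 rad), for 0.05 s.
At the end, for the whole second after the job is handed in: The draught cover is shut (less than 0.04 rad open), all four keys are up again (within 1 mm), and the dish stands on the pan (value of joint cover below 0.04 rad and value of joint each of on_key, unit_key, print_key, tare_key below 0.001 m and horizontal distance between dish and balance below 0.08 m and z of dish in the frame of balance between 0.078 and 0.088 m); the robot touches nothing.
It fails at once if the narrow key is pressed (more than 2 mm) (value of joint print_key above 0.002 m).
It fails at once if the bar key is pressed (more than 2 mm) while the cover is open (value of joint tare_key above 0.002 m and value of joint cover above 0.08 rad).
It fails at once if the round or square key is pressed again (more than 2 mm) once the cover is shut (value of joint cover below 0.04 rad and value of joint any of on_key, unit_key above 0.002 m).
It fails at once if the robot presses on the weighing pan, or the dish is shifted or lifted (more than 8 mm) (contact force between any of the arm, the fingers and pan above 0.5 N or distance of dish from where it was at the start of the episode above 0.008 m).
It fails at once if a bystander is moved or lifted (more than 15 mm) (distance of any of tweezers, loupe, stone_jar, file_pot, bur_block, bench_block, ring_clamp from where it was at the start of the episode above 0.015 m).
It also fails if it takes over 45 s, if anything falls off the work surface, if the arm or the gripper's body presses on something with over 40 N, if the wrist force passes 120 N, or if a joint passes its speed limit or range.

## Working session

There is one attempt and no reset: what is moved stays moved. The work goes in short steps, Python scripts to look and compute and a shell command to move; the robot and the scene stay as the last step left them, time stands still between calls to the robot, and variables do not carry over. Pictures are saved under pics/ and viewed, at most 10 in all, crops included, and the job is handed in when it is done.

```bash
mkdir -p pics
python3 - <<'E'
from cell import robot, eyes
import cv2,numpy as np
for n in("scene","top"):
    p,d=eyes.read_camera(n); cv2.imwrite(f"pics/{n}0.png",p); np.save(f"{n}_d.npy",d)
    c=eyes.calibration(n); np.save(f"{n}_c.npy",c,allow_pickle=True); print(n,c)
s=robot.observe(); print({k:s[k] for k in("time","tool_pos","tool_rot","contact_force","opening")})
E
```

```text
scene {'fx': 415.44829447039126, 'fy': 415.44829447039126, 'cx': 260.9220305660946, 'cy': 192.60620269981462, 'world_to_cam': array([[-0.87262898,  0.48836599,  0.00416096,  0.51993142],
       [ 0.40635089,  0.7307551 , -0.54852159, -0.18677982],
       [-0.27091993, -0.47696503, -0.83612604,  1.62750654],
       [ 0.        ,  0.        ,  0.        ,  1.        ]])}
top {'fx': 405.28005604475055, 'fy': 405.28005604475055, 'cx': 253.97008624099058, 'cy': 195.19183493262963, 'world_to_cam': array([[-8.53471828e-02, -9.96350740e-01, -1.03043915e-03,
         4.57294989e-02],
       [-9.73049191e-01,  8.35734507e-02, -2.14920336e-01,
         6.11816186e-01],
       [ 2.14222153e-01, -1.73401772e-02, -9.76631040e-01,
         1.03933096e+00],
       [ 0.00000000e+00,  0.00000000e+00,  0.00000000e+00,
         1.00000000e+00]])}
{'time': 0.1, 'tool_pos': array([0.2166181 , 0.47781359, 0.20282272]), 'tool_rot': array([-3.14026026e+00, -2.28887225e-04,  2.71582454e+00]), 'contact_force': array([ 0.61483831,  0.38368398, -0.05813506]), 'opening': 0.09197751424660142}
```

View pics/scene0.png

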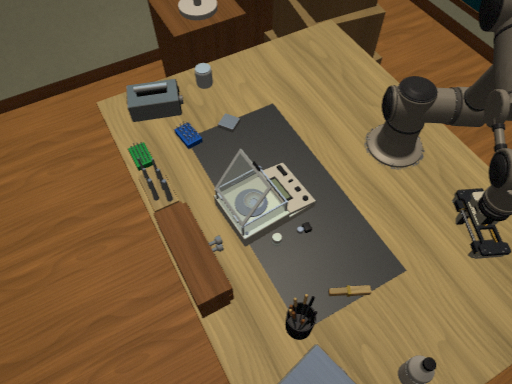

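View pics/top0.png

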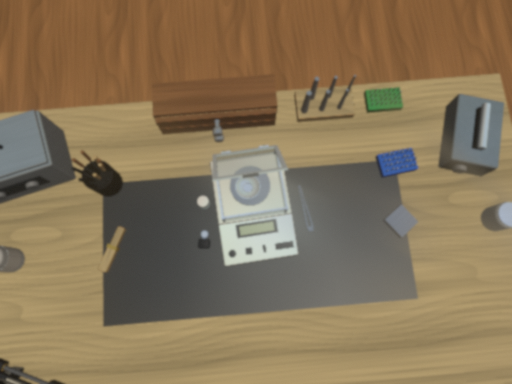

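The balance sits at about (255,205) in top and (265,200) in scene. The keys are in a row near top (232..285, 250), and the cover is open in the scene view. I'll enlarge both.

Run:
```python
import cv2,numpy as np
t=cv2.imread("pics/top0.png")[140:270,195:325]; s=cv2.imread("pics/scene0.png")[140:250,205:325]
cv2.imwrite("pics/ctop.png",cv2.resize(t,None,fx=4.5,fy=4.5,interpolation=cv2.INTER_CUBIC))
cv2.imwrite("pics/cscn.png",cv2.resize(s,None,fx=5,fy=5,interpolation=cv2.INTER_CUBIC))
```

```text
(no output)
```

View pics/ctop.png

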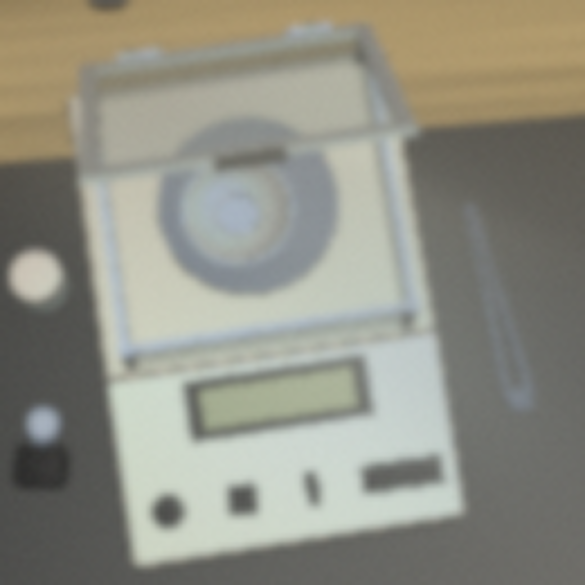

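View pics/cscn.png

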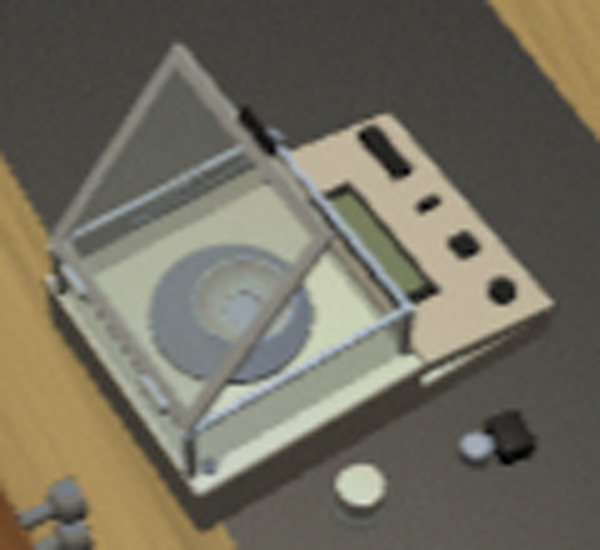

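The ctop crop shows round (168,511), square (242,499), narrow (313,489), bar (402,474) and lip (251,158). In cscn they are round (502,291), square (464,244), narrow (429,204), bar (385,152) and lip (257,130). I'll triangulate these and fit the balance pose.

```bash
cat > h.py <<'E'
import numpy as np,cv2
from scipy.optimize import least_squares
C={n:np.load(f"{n}_c.npy",allow_pickle=True).item() for n in("top","scene")}
def px(n,p):
    s,o=(4.5,(195,140)) if n=="top" else (5,(205,140))
    return (np.array(p)+.5)/s-.5+np.array(o)
def proj(n,P):
    c=C[n];q=c["world_to_cam"]@np.append(P,1);return np.array([c["fx"]*q[0]/q[2]+c["cx"],c["fy"]*q[1]/q[2]+c["cy"]])
E
python3 - <<'E'
from h import *
ob=dict(rnd=((168,511),(502,291)),sq=((242,499),(464,244)),nar=((313,489),(429,204)),bar=((402,474),(385,152)),cL=((83,178),(330,238)),cR=((420,130),(178,47)),lip=((251,158),(257,130)))
W={}
for k,(a,b) in ob.items():
    f=lambda P:np.r_[proj("top",P)-px("top",a),proj("scene",P)-px("scene",b)]
    r=least_squares(f,[.5,0,.1]);W[k]=r.x;print(k,(r.x*1000).round(1),"res",r.fun.round(2))
# balance pose (x,y,yaw) from keys, z=62
m=dict(rnd=(-.117,.075),sq=(-.117,.030),nar=(-.117,-.012),bar=(-.117,-.066))
def T(v,p):
    c,s=np.cos(v[2]),np.sin(v[2]);return np.array([v[0]+c*p[0]-s*p[1],v[1]+s*p[0]+c*p[1],p[2]])
def f(v):
    r=[]
    for k,p in m.items():
        P=T(v,(*p,.062));r+=[*(proj("top",P)-px("top",ob[k][0])),*(proj("scene",P)-px("scene",ob[k][1]))]
    return np.array(r)
r=least_squares(f,[.6,0,0]);v=r.x;print("pose",v,r.fun.round(2))
for k,p in m.items():print(k,T(v,(*p,.062)).round(4))
for a in(.6,.7,.8,.9,1.0):
    P=T(v,(.139-.179*np.cos(a)-.004*np.sin(a)*0,0,.126+.179*np.sin(a)+.004*np.cos(a)));print(a,P.round(3),proj("top",P)-px("top",ob["lip"][0]),proj("scene",P)-px("scene",ob["lip"][1]))
E
```

```text
rnd [461.9  65.9  57.7] res [-0.24  0.31 -0.5  -0.11]
sq [465.1  21.5  60. ] res [-0.23  0.3  -0.48 -0.11]
nar [467.5 -20.9  57.2] res [-0.25  0.32 -0.52 -0.13]
bar [471.8 -74.4  58.2] res [-0.25  0.32 -0.52 -0.15]
cL [615.2  86.4 259.7] res [-0.29  0.36 -0.57 -0.17]
cR [625.9 -84.7 257.6] res [-0.4   0.51 -0.83 -0.32]
lip [616.6   1.5 266. ] res [-0.28  0.35 -0.56 -0.19]
pose [ 5.84006979e-01 -9.72883178e-05  6.86054596e-02] [-0.65  0.14 -0.3  -0.58 -0.35  0.19 -0.43 -0.36 -0.54 -0.02 -0.45 -0.68
 -0.33  0.19 -0.41 -0.68]
rnd [0.4621 0.0667 0.062 ]
sq [0.4652 0.0218 0.062 ]
nar [ 0.4681 -0.0201  0.062 ]
bar [ 0.4718 -0.074   0.062 ]
0.6 [ 0.575 -0.001  0.23 ] [ 2.32163887 21.53229192] [10.94033183  1.06598072]
0.7 [0.586 0.    0.244] [ 1.57281166 15.65618995] [ 8.05244127 -0.14452913]
0.8 [0.598 0.001 0.257] [0.71744265 9.17963309] [ 4.71295352 -0.94831193]
0.9 [0.612 0.002 0.269] [-0.2350526   2.18065572] [ 0.94529579 -1.32176096]
1.0 [0.626 0.003 0.279] [-1.2727109  -5.24751642] [-3.2193419  -1.24596061]
```

The fit is consistent: triangulated key heights are 57–60 against 62, yaw is about 0.07, and the cover is at about 0.92 rad. I'll press with closed fingers, their 38 mm length across the balance. First I approach above the round key.

```bash
python3 -m handwheel '[30,-40,0,0.06,0,30,-40,0,0.06,0,30,-40,0,0.06,0,30,-40,0,0.06,0,30,-40,0,0.06,0,30,-40,0,0.06,0,30,-40,0,0.06,0,30,-40,0,0.06,0]' 10
```

```text
time: 0.9
tool_pos: [0.4575, 0.1563, 0.2033]
tool_rot: [3.141, -0.0, -3.085]
contact_force: [0.4, 0.8, -0.0]
opening: 0.0323
grip_force: 0.0
```

```bash
python3 -m handwheel '[2,-30,-20,0.012,0,2,-30,-30,0,0,0,-30,-30,0,0,0,0,-25,0,0,0,0,-10,0,0,0,0,0,0,0,0,0,0,0,0,0,0,0,0,0]'
```

```text
time: 1.7
tool_pos: [0.4617, 0.0687, 0.0896]
tool_rot: [-3.142, 0.002, -3.074]
contact_force: [0.2, -0.0, -0.1]
opening: 0.0005
grip_force: 0.0
```

```bash
python3 -m handwheel '[0,-2,-4,0,0,0,0,-3,0,0,0,0,-2,0,0,0,0,-1,0,0,0,0,0,0,0]'; python3 -m handwheel '[0,0,-2,0,0,0,0,0,0,0,0,0,0,0,0]'
```

```text
time: 2.2
tool_pos: [0.4607, 0.0662, 0.0783]
tool_rot: [3.141, -0.0, -3.075]
contact_force: [0.4, -0.7, 0.3]
opening: 0.0005
grip_force: 0.0
time: 2.5
tool_pos: [0.4608, 0.0661, 0.0764]
tool_rot: [3.142, -0.0, -3.075]
contact_force: [0.0, 0.1, 0.5]
opening: 0.0006
grip_force: 0.0
```

```bash
python3 -m handwheel '[0,0,-2,0,0,0,0,0,0,0,0,0,0,0,0]'
```

```text
time: 2.8
tool_pos: [0.4608, 0.0661, 0.0744]
tool_rot: [3.141, -0.0, -3.075]
contact_force: [-1.2, -0.1, -0.1]
opening: 0.0004
grip_force: 0.0
```

```bash
python3 -m handwheel '[0,0,-2,0,0,0,0,0,0,0,0,0,0,0,0]';python3 -m handwheel '[0,0,-1,0,0,0,0,0,0,0,0,0,0,0,0]'
```

```text
time: 3.1
tool_pos: [0.4608, 0.0662, 0.0724]
tool_rot: [3.141, -0.0, -3.075]
contact_force: [0.1, 0.1, -0.5]
opening: 0.0006
grip_force: 0.0
time: 3.4
tool_pos: [0.4608, 0.0661, 0.0714]
tool_rot: [3.142, -0.0, -3.075]
contact_force: [0.6, -0.4, -0.3]
opening: 0.0002
grip_force: 0.0
```

No contact at tip height 57, so I'll look before going lower.

Run:
```python
from cell import robot, eyes
import cv2
a=eyes.read_camera("scene")[0][140:250,205:325]; b=eyes.read_camera("top")[0][170:280,195:315]
r=lambda i:cv2.resize(i,(400,366),interpolation=cv2.INTER_CUBIC)
cv2.imwrite("pics/p1.png",cv2.hconcat([r(a),r(b)]))
```

```text
(no output)
```

View pics/p1.png

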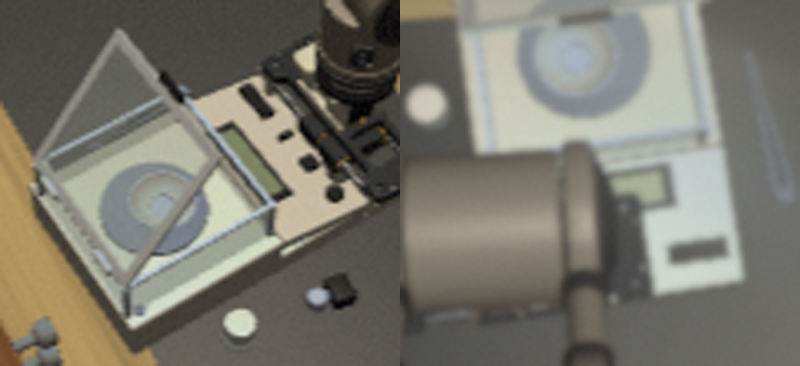

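The round key is still fully visible at (335,192) in the left half, with the gripper up-right of it, so the fingers may not be over the key. I'll project the pose to check.

Run:
```python
from h import *
from cell import robot, eyes
s=robot.observe();p=s["tool_pos"];print(p,s["tool_rot"])
for dz in(-.014,0,.052,.1,.15):
    P=p+[0,0,dz];print(dz,((proj("scene",P)-[205,140])*3.333).round(),((proj("top",P)-[195,170])*3.333).round())
d=eyes.read_camera("scene")[1];c=C["scene"];Mi=np.linalg.inv(c["world_to_cam"])
for q in((335,192),(325,150),(340,165),(380,180),(300,110),(315,135),(300,85),(308,162),(258,100)):
    u,v=q[0]/3.333+205,q[1]/3.333+140;z=d[int(round(v)),int(round(u))]
    print(q,(Mi@[(u-c["cx"])/c["fx"]*z,(v-c["cy"])/c["fy"]*z,z,1])[:3].round(3))
for n in("scene","top"):
    c2=eyes.calibration(n);print(np.abs(c2["world_to_cam"]-C[n]["world_to_cam"]).max())
```

```text
[0.46087965 0.0661613  0.0714619 ] [ 3.14148964e+00  8.84553215e-05 -3.07538962e+00]
-0.014 [333. 192.] [122. 280.]
0 [334. 185.] [121. 278.]
0.052 [339. 156.] [117. 273.]
0.1 [344. 128.] [113. 268.]
0.15 [349.  97.] [109. 262.]
(335, 192) [0.461 0.07  0.063]
(325, 150) [0.493 0.083 0.179]
(340, 165) [0.488 0.101 0.173]
(380, 180) [0.476 0.146 0.199]
(300, 110) [0.489 0.031 0.177]
(315, 135) [0.494 0.066 0.183]
(300, 85) [0.488 0.025 0.21 ]
(308, 162) [0.465 0.025 0.062]
(258, 100) [ 0.471 -0.067  0.066]
0.0
0.0
```

Run:
```python
from h import *
from cell import robot, eyes
for n in("scene","top"):
    p,d=eyes.read_camera(n);d0=np.load(f"{n}_d.npy");c=C[n];Mi=np.linalg.inv(c["world_to_cam"])
    cv2.imwrite(f"pics/{n}2.png",p)
    v,u=np.where((d0-d>.015)&(d>0));z=d[v,u]
    W=(Mi@np.stack([(u-c["cx"])/c["fx"]*z,(v-c["cy"])/c["fy"]*z,z,z*0+1]))[:3]
    m=(W[2]<.4)&(W[2]>.02)
    W=W[:,m];u=u[m];v=v[m];o=np.argsort(W[2])[:400:16];print(n,m.sum());print(np.c_[W[:,o].T.round(3),u[o],v[o]])
a=cv2.resize(cv2.imread("pics/scene2.png")[130:230,260:360],None,fx=6,fy=6,interpolation=cv2.INTER_CUBIC);cv2.imwrite("pics/p2.png",a)
```

```text
scene 4383
[[ 3.02e-01 -9.01e-01  2.00e-02  2.22e+02  3.70e+01]
 [-2.48e-01 -8.91e-01  4.10e-02  3.21e+02  1.00e+00]
 [ 4.84e-01 -7.03e-01  8.30e-02  2.03e+02  6.30e+01]
 [ 4.73e-01  6.10e-02  1.01e-01  3.02e+02  1.91e+02]
 [ 4.71e-01  6.90e-02  1.04e-01  3.04e+02  1.92e+02]
 [ 4.55e-01 -9.97e-01  1.08e-01  1.81e+02  1.90e+01]
 [ 4.72e-01  8.10e-02  1.21e-01  3.06e+02  1.92e+02]
 [ 4.72e-01  9.70e-02  1.59e-01  3.10e+02  1.89e+02]
 [ 4.81e-01  1.55e-01  1.63e-01  3.18e+02  2.03e+02]
 [ 4.30e-01  1.51e-01  1.65e-01  3.31e+02  1.95e+02]
 [ 4.38e-01  9.60e-02  1.68e-01  3.19e+02  1.83e+02]
 [ 4.82e-01  1.55e-01  1.70e-01  3.18e+02  2.02e+02]
 [ 4.93e-01  1.50e-01  1.72e-01  3.14e+02  2.02e+02]
 [ 4.89e-01  1.20e-01  1.73e-01  3.10e+02  1.94e+02]
 [ 4.83e-01  1.11e-01  1.75e-01  3.10e+02  1.91e+02]
 [ 4.98e-01  6.40e-02  1.75e-01  2.98e+02  1.82e+02]
 [ 4.87e-01  1.28e-01  1.76e-01  3.12e+02  1.95e+02]
 [ 4.97e-01  9.70e-02  1.77e-01  3.04e+02  1.89e+02]
 [ 4.98e-01  7.50e-02  1.78e-01  3.00e+02  1.84e+02]
 [ 5.50e-02  1.70e-01  1.79e-01  4.28e+02  1.51e+02]
 [ 4.89e-01  3.70e-02  1.80e-
[... 870 characters left out ...]
 2.38e+02]
 [ 4.65e-01 -2.50e-02  2.02e-01  2.67e+02  2.44e+02]
 [ 4.32e-01  1.24e-01  2.03e-01  2.04e+02  2.64e+02]
 [ 4.65e-01 -2.70e-02  2.03e-01  2.68e+02  2.44e+02]
 [ 4.52e-01 -2.30e-02  2.03e-01  2.67e+02  2.50e+02]
 [ 4.45e-01 -2.30e-02  2.03e-01  2.67e+02  2.53e+02]
 [ 4.45e-01 -1.80e-02  2.04e-01  2.65e+02  2.53e+02]
 [ 4.93e-01 -2.20e-02  2.04e-01  2.65e+02  2.32e+02]
 [ 4.40e-01 -2.40e-02  2.04e-01  2.68e+02  2.55e+02]
 [ 4.90e-01 -1.30e-02  2.04e-01  2.61e+02  2.34e+02]
 [ 4.39e-01 -4.00e-03  2.05e-01  2.59e+02  2.56e+02]
 [ 4.80e-01 -1.40e-02  2.05e-01  2.62e+02  2.38e+02]
 [ 4.55e-01 -1.00e-02  2.05e-01  2.61e+02  2.49e+02]
 [ 4.80e-01 -1.60e-02  2.05e-01  2.63e+02  2.38e+02]]
```

View pics/p2.png

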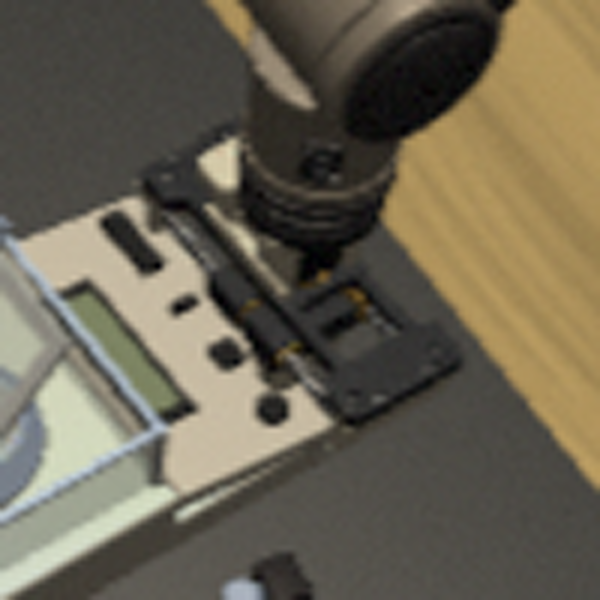

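In p2 the closed fingertip (≈(280,380)) still ends above the round key (≈(272,408)). By depth the tip stands roughly 20 mm higher than reported, right over the key. I'll keep lowering in small steps, watching the force.

```bash
for i in 1; do python3 -m handwheel '[0,0,-2,0,0,0,0,-2,0,0,0,0,0,0,0,0,0,0,0,0]'; done
```

```text
time: 4.05
tool_pos: [0.4607, 0.0661, 0.0673]
tool_rot: [3.141, -0.0, -3.075]
contact_force: [-0.4, 0.1, -0.0]
opening: 0.0004
grip_force: 0.0
```

```bash
python3 -m handwheel '[0,0,-2,0,0,0,0,-2,0,0,0,0,0,0,0,0,0,0,0,0]'
```

```text
time: 4.45
tool_pos: [0.4608, 0.0661, 0.0634]
tool_rot: [3.141, -0.0, -3.075]
contact_force: [-0.0, -0.5, 0.2]
opening: 0.0002
grip_force: 0.0
```

```bash
python3 -m handwheel '[0,0,-1,0,0,0,0,-1,0,0,0,0,0,0,0,0,0,0,0,0]'
```

```text
time: 4.85
tool_pos: [0.4608, 0.0661, 0.0614]
tool_rot: [3.141, -0.0, -3.075]
contact_force: [0.9, -0.1, -0.1]
opening: 0.0006
grip_force: 0.0
```

```bash
python3 -m handwheel '[0,0,-2,0,0,0,0,0,0,0,0,0,0,0,0]'
```

```text
time: 5.15
tool_pos: [0.4608, 0.0662, 0.0594]
tool_rot: [3.141, -0.0, -3.075]
contact_force: [-1.2, -1.2, -0.0]
opening: 0.0006
grip_force: 0.0
```

```bash
python3 -m handwheel '[0,0,-2,0,0,0,0,0,0,0,0,0,0,0,0]'
```

```text
time: 5.45
tool_pos: [0.4608, 0.0662, 0.0574]
tool_rot: [3.141, -0.0, -3.075]
contact_force: [-0.3, 0.4, -0.2]
opening: 0.0006
grip_force: 0.0
```

```bash
python3 -m handwheel '[0,0,-2,0,0,0,0,0,0,0,0,0,0,0,0]'
```

```text
time: 5.75
tool_pos: [0.4608, 0.0662, 0.0554]
tool_rot: [3.141, -0.0, -3.075]
contact_force: [0.6, 0.1, 0.3]
opening: 0.0004
grip_force: 0.0
```

Run:
```python
from h import *
from cell import robot, eyes
p,d=eyes.read_camera("scene");cv2.imwrite("pics/scene3.png",p)
a=cv2.resize(p[165:225,275:345],None,fx=8,fy=8,interpolation=cv2.INTER_CUBIC);cv2.imwrite("pics/p3.png",a)
P=robot.observe()["tool_pos"];print(P,(proj("scene",P-[0,0,.014])-[275,165])*8)
```

```text
[0.46082676 0.06614676 0.05541395] [235.07130953 281.23291023]
```

View pics/p3.png

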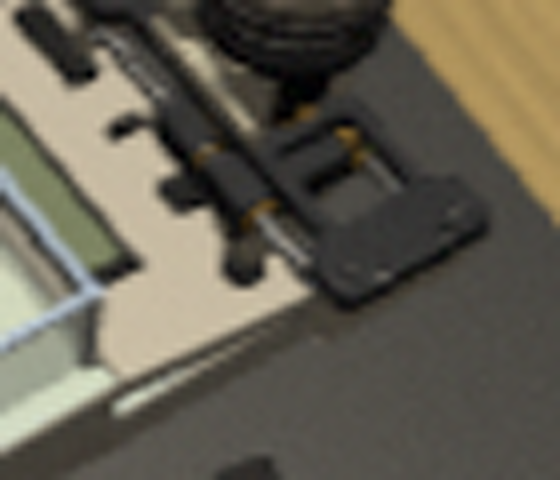

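In p3 the fingertip now reaches the key's upper edge at (240,245), so it is close to contact. I'll continue in small steps.

```bash
python3 -m handwheel '[0,0,-1,0,0,0,0,-1,0,0,0,0,0,0,0,0,0,0,0,0]'
```

```text
time: 6.2
tool_pos: [0.4608, 0.0662, 0.0534]
tool_rot: [3.142, -0.0, -3.075]
contact_force: [-0.3, 0.8, -0.0]
opening: 0.0005
grip_force: 0.0
```

```bash
python3 -m handwheel '[0,0,-1,0,0,0,0,-1,0,0,0,0,0,0,0,0,0,0,0,0]'
```

```text
time: 6.6
tool_pos: [0.4608, 0.0661, 0.0514]
tool_rot: [3.141, -0.0, -3.075]
contact_force: [-0.2, 0.8, -0.1]
opening: 0.0005
grip_force: 0.0
```

```bash
python3 -m handwheel '[0,0,-1,0,0,0,0,-1,0,0,0,0,0,0,0,0,0,0,0,0]'
```

```text
time: 7.0
tool_pos: [0.4608, 0.0661, 0.0494]
tool_rot: [3.141, -0.0, -3.075]
contact_force: [-0.2, 0.5, 0.3]
opening: 0.0002
grip_force: 0.0
```

```bash
cat >> h.py <<'E'
def low(d,n="scene",thr=.006):
    d0=np.load(f"{n}_d.npy");c=C[n];Mi=np.linalg.inv(c["world_to_cam"])
    v,u=np.where((d0-d>thr)&(d>0));z=d[v,u]
    W=(Mi@np.stack([(u-c["cx"])/c["fx"]*z,(v-c["cy"])/c["fy"]*z,z,z*0+1]))[:3]
    m=(W[2]>.03)&(W[2]<.16)&(abs(W[0]-.48)<.12)&(abs(W[1]-.05)<.2)
    W=W[:,m];o=np.argsort(W[2])[:24];return np.c_[W[:,o].T.round(3),u[m][o],v[m][o]]
E
python3 - <<'E'
from h import *
from cell import robot, eyes
np.set_printoptions(suppress=True)
p,d=eyes.read_camera("scene");print(low(d))
print(d[190:204,298:312].round(3)); print((np.load("scene_d.npy")-d)[190:204,298:312].round(3))
E
```

```text
[[  0.521   0.097   0.036 294.    215.   ]
 [  0.466   0.092   0.038 307.    207.   ]
 [  0.519   0.092   0.04  294.    213.   ]
 [  0.535   0.093   0.042 290.    215.   ]
 [  0.515   0.091   0.043 295.    212.   ]
 [  0.585   0.103   0.052 279.    222.   ]
 [  0.462   0.031   0.053 299.    191.   ]
 [  0.469   0.093   0.054 307.    205.   ]
 [  0.46   -0.081   0.054 283.    168.   ]
 [  0.456  -0.038   0.055 290.    176.   ]
 [  0.459   0.09    0.055 309.    203.   ]
 [  0.462  -0.016   0.055 292.    181.   ]
 [  0.477   0.094   0.055 305.    206.   ]
 [  0.587   0.099   0.055 278.    221.   ]
 [  0.461  -0.03    0.056 290.    178.   ]
 [  0.455  -0.021   0.056 293.    179.   ]
 [  0.452  -0.101   0.056 282.    163.   ]
 [  0.459  -0.104   0.056 280.    163.   ]
 [  0.461   0.029   0.056 299.    190.   ]
 [  0.469  -0.038   0.056 287.    177.   ]
 [  0.47   -0.105   0.056 277.    164.   ]
 [  0.495  -0.028   0.057 282.    182.   ]
 [  0.452   0.091   0.057 311.    202.   ]
 [  0.474   0.056   0.057 300.    197.   ]]
[[1.436 1.442 1.331 1.326 1.32  1.312 1.314 1.318 1.32  1.318 1.314
[... 1915 characters left out ...]
.007  0.     0.003  0.008  0.025  0.033  0.04   0.037
   0.036  0.125  0.126  0.121]
 [-0.007  0.005 -0.001  0.    -0.006  0.002 -0.003  0.029  0.032  0.
  -0.005  0.     0.119  0.126]
 [ 0.    -0.006 -0.001 -0.003 -0.007 -0.001  0.002 -0.003 -0.004 -0.002
  -0.005  0.002 -0.002  0.128]
 [ 0.     0.004 -0.004 -0.002  0.002 -0.005  0.005  0.007 -0.002  0.001
   0.005 -0.009  0.003  0.12 ]
 [ 0.005 -0.009 -0.005 -0.005  0.001 -0.001  0.     0.001 -0.004 -0.003
   0.002  0.005 -0.004 -0.005]
 [-0.    -0.004  0.002  0.005 -0.004 -0.003 -0.003 -0.007  0.     0.004
  -0.    -0.002  0.001  0.009]
 [-0.004 -0.     0.006 -0.004  0.009 -0.004  0.002  0.     0.001 -0.004
   0.002  0.007 -0.008 -0.001]]
```

Depth shows the tip at about TCP + 30 mm, against −14 nominal; the body is offset the same way. The tip should therefore meet the key near a reported z ≈ 0.035. I'll continue down with force checks.

```bash
python3 -m handwheel '[0,0,-2,0,0,0,0,-2,0,0,0,0,-1,0,0,0,0,0,0,0,0,0,0,0,0]'
```

```text
time: 7.55
tool_pos: [0.4608, 0.0661, 0.0444]
tool_rot: [3.142, -0.0, -3.075]
contact_force: [-0.0, -0.5, 0.3]
opening: 0.0007
grip_force: 0.0
```

```bash
python3 -m handwheel '[0,0,-1,0,0,0,0,-1,0,0,0,0,0,0,0,0,0,0,0,0]'
```

```text
time: 7.95
tool_pos: [0.4608, 0.0662, 0.0424]
tool_rot: [3.142, -0.0, -3.075]
contact_force: [0.3, 0.4, -0.2]
opening: 0.0006
grip_force: 0.0
```

```bash
python3 -m handwheel '[0,0,-1,0,0,0,0,-1,0,0,0,0,0,0,0,0,0,0,0,0]'
```

```text
time: 8.35
tool_pos: [0.461, 0.0662, 0.0405]
tool_rot: [3.142, 0.0, -3.075]
contact_force: [-0.1, 0.1, 1.2]
opening: 0.0005
grip_force: 0.5
```

```bash
python3 -m handwheel '[0,0,-1,0,0,0,0,-1,0,0,0,0,0,0,0,0,0,0,0,0]'
```

```text
time: 8.75
tool_pos: [0.4612, 0.0662, 0.0386]
tool_rot: [3.142, 0.001, -3.075]
contact_force: [1.4, 0.7, 1.2]
opening: 0.0003
grip_force: 1.1
```

Run:
```python
from h import *
from cell import robot, eyes
p,d=eyes.read_camera("scene");cv2.imwrite("pics/scene4.png",p);s=robot.observe();print(s["tool_pos"],s["qpos"])
e=np.load("scene_d.npy")-d
c=C["scene"];Mi=np.linalg.inv(c["world_to_cam"])
for v in range(192,204):
  for u in range(300,310):
    z=d[v,u]
    if .006<e[v,u]<.09: print(u,v,(Mi@[(u-c["cx"])/c["fx"]*z,(v-c["cy"])/c["fy"]*z,z,1])[:3].round(3))
```

```text
[0.46118451 0.06615113 0.0385991 ] [-2.23439977e-02  4.50492290e-01  1.89440400e+00  1.57683354e-04
  7.95931160e-01 -1.65942652e+00]
300 194 [0.475 0.055 0.077]
301 195 [0.474 0.06  0.076]
301 196 [0.472 0.058 0.064]
302 196 [0.472 0.064 0.073]
303 196 [0.495 0.096 0.135]
305 196 [0.49  0.099 0.135]
309 196 [0.459 0.084 0.09 ]
300 197 [0.474 0.056 0.058]
302 197 [0.472 0.064 0.067]
303 197 [0.472 0.069 0.074]
304 197 [0.473 0.076 0.084]
305 197 [0.471 0.078 0.086]
306 197 [0.472 0.084 0.095]
303 198 [0.473 0.072 0.072]
304 198 [0.472 0.075 0.076]
305 198 [0.472 0.08  0.083]
306 198 [0.472 0.085 0.09 ]
307 198 [0.466 0.083 0.082]
303 199 [0.474 0.073 0.069]
304 199 [0.471 0.076 0.07 ]
305 199 [0.47  0.078 0.072]
306 199 [0.471 0.085 0.083]
307 199 [0.465 0.083 0.076]
305 200 [0.472 0.082 0.072]
305 201 [0.468 0.078 0.059]
308 201 [0.458 0.082 0.055]
301 202 [0.483 0.076 0.061]
```

Contact starts at z≈0.041, which matches the depth estimate. Now I press it home.

```bash
python3 -m handwheel '[0,0,-1,0,0,0,0,-1,0,0,0,0,0,0,0,0,0,0,0,0]'
```

```text
time: 9.2
tool_pos: [0.4612, 0.0661, 0.0366]
tool_rot: [3.142, 0.001, -3.075]
contact_force: [2.5, 0.3, 3.5]
opening: 0.0005
grip_force: 1.8
```

```bash
python3 -m handwheel '[0,0,-1,0,0,0,0,0,0,0,0,0,0,0,0]'
```

```text
time: 9.5
tool_pos: [0.4614, 0.0661, 0.0362]
tool_rot: [-3.142, 0.002, -3.075]
contact_force: [1.2, 0.5, 10.7]
opening: 0.0007
grip_force: 5.0
```

The key is fully down (10.7 N, bottomed out). Next I lift, move to the square key and press it.

```bash
python3 -m handwheel '[0,0,10,0,0,0,0,8,0,0,2,-22,0,0,0,1,-22,0,0,0,0,0,-6,0,0,0,0,-4,0,0,0,0,0,0,0]'
```

```text
time: 10.2
tool_pos: [0.4628, 0.0228, 0.0426]
tool_rot: [3.141, -0.002, -3.075]
contact_force: [-0.1, 0.3, 0.3]
opening: 0.0004
grip_force: 0.0
```

```bash
python3 -m handwheel '[0,0,-2,0,0,0,0,-2,0,0,0,0,-2,0,0,0,0,0,0,0,0,0,0,0,0]'
```

```text
time: 10.7
tool_pos: [0.4641, 0.0224, 0.0376]
tool_rot: [3.141, 0.001, -3.075]
contact_force: [0.3, 1.3, 2.4]
opening: 0.0002
grip_force: 1.3
```

```bash
python3 -m handwheel '[0,0,-1,0,0,0,0,-1,0,0,0,0,0,0,0,0,0,0,0,0]'
```

```text
time: 11.1
tool_pos: [0.4644, 0.0223, 0.0361]
tool_rot: [3.141, 0.001, -3.076]
contact_force: [-0.8, 3.1, 9.0]
opening: 0.0005
grip_force: 4.2
```

The square key bottomed at 9 N. Now I raise above the open cover (edge z≈0.265), go 85 mm in front of the hinge, and push straight down there.

```bash
python3 -m handwheel '[0,0,15,0,0,-5,0,40,0,0,-5,0,40,0,0,0,0,40,0,0,0,0,40,0,0,0,0,40,0,0,0,0,40,0,0,0,0,0,0,0]'
```

```text
time: 11.9
tool_pos: [0.4559, 0.0216, 0.2953]
tool_rot: [-3.139, 0.009, -3.076]
contact_force: [0.6, -0.4, -0.1]
opening: 0.0008
grip_force: 0.0
```

```bash
python3 -m handwheel '[30,-4,0,0,0,40,-5,0,0,0,40,-5,0,0,0,40,-5,0,0,0,33,0,0,0,0,0,0,0,0,0,0,0,0,0,0]'
```

```text
time: 12.6
tool_pos: [0.6363, 0.0029, 0.2881]
tool_rot: [3.141, -0.004, -3.076]
contact_force: [0.6, 1.1, 0.0]
opening: 0.0003
grip_force: 0.0
```

Run:
```python
from h import *
from cell import robot, eyes
p,d=eyes.read_camera("scene");q=eyes.read_camera("top")[0];s=robot.observe();print(s["tool_pos"],s["contact_force"])
r=lambda i:cv2.resize(i,(400,400),interpolation=cv2.INTER_CUBIC)
cv2.imwrite("pics/p5.png",cv2.hconcat([r(p[100:250,195:345]),r(q[130:270,185:325])]))
```

```text
[0.63580622 0.00312038 0.29009605] [-0.61392386  0.18044513 -0.39720692]
```

View pics/p5.png

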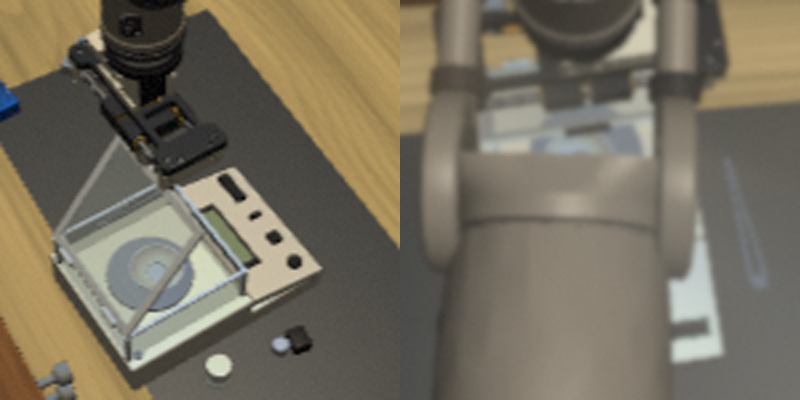

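The p5 view shows the cover still open, with the fingertip (≈(165,185)) above its front edge area. Next comes the descent.

```bash
python3 -m handwheel '[0,0,-20,0,0,0,0,-20,0,0,0,0,-10,0,0,0,0,0,0,0]'; python3 -m handwheel '[0,0,-8,0,0,0,0,-8,0,0,0,0,0,0,0]'
```

```text
time: 13.1
tool_pos: [0.6355, 0.0033, 0.2397]
tool_rot: [3.141, -0.002, -3.075]
contact_force: [-0.7, -0.4, -0.8]
opening: 0.0007
grip_force: 0.0
time: 13.4
tool_pos: [0.6365, 0.0032, 0.2236]
tool_rot: [3.141, -0.001, -3.075]
contact_force: [-0.4, -0.2, -0.2]
opening: 0.0003
grip_force: 0.1
```

```bash
python3 -m handwheel '[0,0,-8,0,0,0,0,-8,0,0,0,0,-8,0,0,0,0,0,0,0]'
```

```text
time: 13.8
tool_pos: [0.6361, 0.0032, 0.1986]
tool_rot: [3.141, -0.003, -3.075]
contact_force: [0.3, -0.4, -0.8]
opening: 0.0006
grip_force: 0.0
```

Run:
```python
from h import *
from cell import robot, eyes
p,d=eyes.read_camera("scene")
cv2.imwrite("pics/p6.png",cv2.resize(p[120:240,200:330],(780,720))[:600])
s=robot.observe();print(s["tool_pos"])
P=s["tool_pos"]
for dz in (-.014,.022):print(((proj("scene",P+[0,0,dz])-[200,120])*6).round())
```

```text
[0.63637364 0.00319929 0.19942346]
[302. 383.]
[301. 343.]
```

View pics/p6.png

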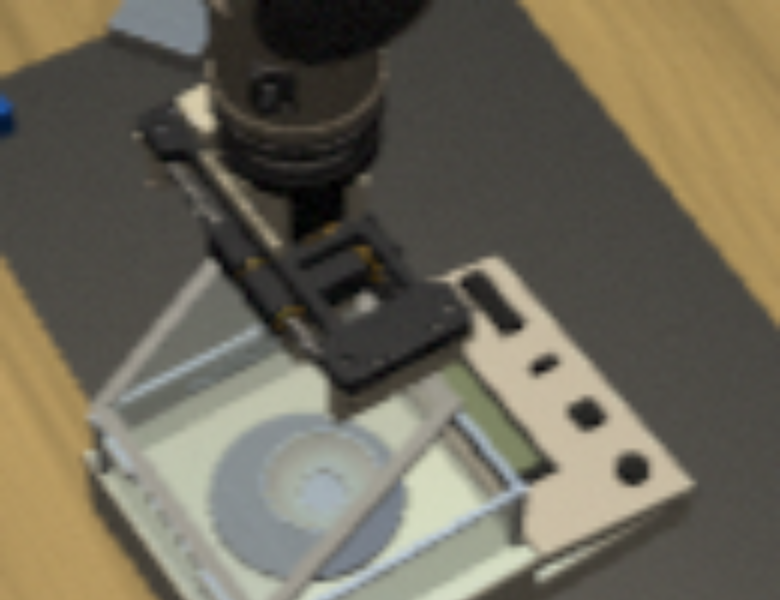

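The cover's near corner moved from about (426,406) to (448,398) on the p6 scale, so it is closing under the finger. I'll carry on down.

```bash
python3 -m handwheel '[0,0,-8,0,0,0,0,-8,0,0,0,0,-8,0,0,0,0,-8,0,0,0,0,-8,0,0,0,0,-8,0,0,0,0,-8,0,0]'
```

```text
time: 14.55
tool_pos: [0.6367, 0.0032, 0.1437]
tool_rot: [3.141, -0.0, -3.075]
contact_force: [-0.8, 0.0, 1.6]
opening: 0.0003
grip_force: 0.4
```

```bash
python3 -m handwheel '[0,0,-8,0,0,0,0,-8,0,0,0,0,-6,0,0,0,0,-3,0,0,0,0,0,0,0]'
```

```text
time: 15.05
tool_pos: [0.6367, 0.0032, 0.1189]
tool_rot: [3.141, -0.001, -3.075]
contact_force: [-0.1, 0.0, 0.3]
opening: 0.0004
grip_force: 0.0
```

```bash
python3 -m handwheel '[0,0,-3,0,0,0,0,-2,0,0,0,0,0,0,0]'
```

```text
time: 15.35
tool_pos: [0.6368, 0.0031, 0.1143]
tool_rot: [3.142, 0.0, -3.075]
contact_force: [0.4, 0.3, 0.2]
opening: 0.0006
grip_force: 0.0
```

Expected stop: reported z ≈ 0.1075.

```bash
python3 -m handwheel '[0,0,-3,0,0,0,0,-2,0,0,0,0,0,0,0,0,0,0,0,0]'
```

```text
time: 15.75
tool_pos: [0.6368, 0.0032, 0.1093]
tool_rot: [3.141, -0.0, -3.075]
contact_force: [0.1, -0.5, -0.1]
opening: 0.0006
grip_force: 0.0
```

```bash
python3 -m handwheel '[0,0,-1,0,0,0,0,-1,0,0,0,0,0,0,0,0,0,0,0,0]'
```

```text
time: 16.15
tool_pos: [0.6368, 0.0032, 0.1074]
tool_rot: [3.141, -0.0, -3.075]
contact_force: [-0.2, -1.3, -0.5]
opening: 0.0005
grip_force: 0.0
```

Run:
```python
from h import *
from cell import robot, eyes
p,d=eyes.read_camera("scene")
cv2.imwrite("pics/p7.png",cv2.resize(p[120:240,200:330],(650,600)))
def T(v,q):
    c,s=np.cos(v[2]),np.sin(v[2]);return np.array([v[0]+c*q[0]-s*q[1],v[1]+s*q[0]+c*q[1],q[2]])
for a in(0,.04,.1,.15):print(a,[((proj("scene",T([.584,0,.0690],(.139-.17*np.cos(a),y,.128+.17*np.sin(a))))-[200,120])*5).round(1) for y in(.086,-.086)])
```

```text
0 [array([435.4, 404.3]), array([289.5, 224.5])]
0.04 [array([435.8, 398.7]), array([289.3, 218.5])]
0.1 [array([435.8, 390.7]), array([288.4, 209.8])]
0.15 [array([435.2, 384.3]), array([287. , 202.8])]
```

View pics/p7.png

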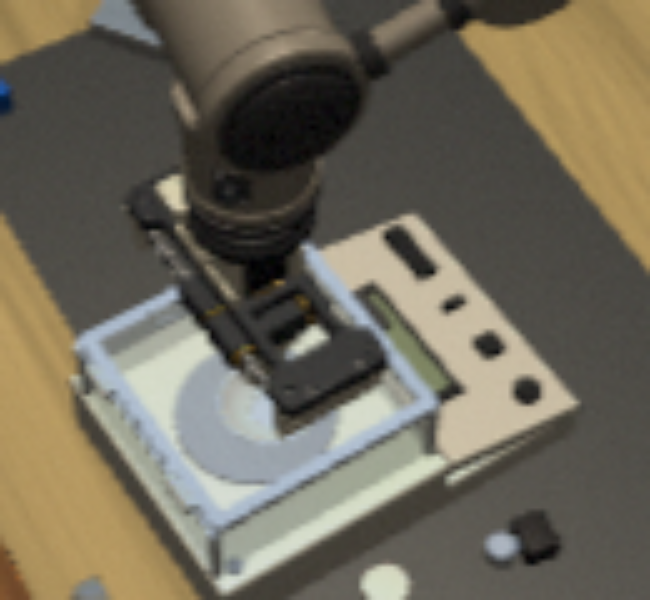

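p7 shows the cover lying on the shield: its near front corner at about (437,404) matches 0 rad (435,404). I'll press on until the stop is felt.

```bash
python3 -m handwheel '[0,0,-1,0,0,0,0,-1,0,0,0,0,0,0,0,0,0,0,0,0]'
```

```text
time: 16.6
tool_pos: [0.637, 0.0031, 0.1069]
tool_rot: [-3.141, 0.001, -3.075]
contact_force: [-2.9, -0.6, 7.5]
opening: 0.0003
grip_force: 4.1
```

```bash
python3 -m handwheel '[0,0,-1,0,0,0,0,0,0,0,0,0,0,0,0]'
```

```text
time: 16.9
tool_pos: [0.637, 0.0031, 0.1068]
tool_rot: [-3.141, 0.002, -3.075]
contact_force: [-5.3, 0.5, 13.1]
opening: 0.0002
grip_force: 6.5
```

The stop is felt (13 N) at the expected height, so the cover is shut. Next I lift, go to the bar key and press.

```bash
python3 -m handwheel '[0,0,20,0,0,0,0,30,0,0,-35,-17,0,0,0,-35,-20,0,0,0,-35,-20,0,0,0,-35,-20,0,0,0,-25,0,0,0,0,0,0,0,0,0]'
```

```text
time: 17.7
tool_pos: [0.469, -0.074, 0.1547]
tool_rot: [3.141, -0.002, -3.077]
contact_force: [0.1, -0.6, 0.2]
opening: 0.0003
grip_force: 0.0
```

Run:
```python
from h import *
from cell import robot,eyes
d=eyes.read_camera("scene")[1];c=C["scene"];Mi=np.linalg.inv(c["world_to_cam"])
print(robot.observe()["tool_pos"])
for q in((437,404),(400,425),(300,480),(220,520),(150,430)):
    u,v=q[0]/5+200,q[1]/5+120;z=d[int(round(v)),int(round(u))];print(q,(Mi@[(u-c["cx"])/c["fx"]*z,(v-c["cy"])/c["fy"]*z,z,1])[:3].round(3))
```

```text
[ 0.47109652 -0.07408484  0.15492829]
(437, 404) [0.545 0.083 0.126]
(400, 425) [0.573 0.083 0.122]
(300, 480) [0.65  0.09  0.128]
(220, 520) [0.708 0.092 0.129]
(150, 430) [0.715 0.011 0.127]
```

The cover frame reads z≈0.126 all round, so it stays shut. Now I descend onto the bar.

```bash
python3 -m handwheel '[0,0,-35,0,0,0,0,-35,0,0,0,0,-25,0,0,0,0,-10,0,0,0,0,-6,0,0,0,0,0,0,0]'
```

```text
time: 18.35
tool_pos: [0.4725, -0.0738, 0.0434]
tool_rot: [3.142, 0.0, -3.075]
contact_force: [0.2, 0.0, 0.1]
opening: 0.0005
grip_force: 0.0
```

```bash
python3 -m handwheel '[0,0,-2,0,0,0,0,-2,0,0,0,0,-2,0,0,0,0,0,0,0,0,0,0,0,0]'
```

```text
time: 18.85
tool_pos: [0.4727, -0.0741, 0.038]
tool_rot: [-3.141, 0.002, -3.075]
contact_force: [1.8, -0.2, 1.9]
opening: 0.0003
grip_force: 1.3
```

```bash
python3 -m handwheel '[0,0,-1,0,0,0,0,-1,0,0,0,0,0,0,0,0,0,0,0,0]'
```

```text
time: 19.25
tool_pos: [0.4727, -0.0741, 0.0361]
tool_rot: [-3.141, 0.002, -3.075]
contact_force: [3.1, 0.1, 6.6]
opening: 0.001
grip_force: 3.6
```

```bash
python3 -m handwheel '[0,0,-1,0,0,0,0,0,0,0,0,0,0,0,0]'; python3 -m handwheel '[0,0,10,0,0,0,0,30,0,0,0,0,40,0,0,-10,0,40,0,0,0,0,0,0,0,0,0,0,0,0]'
```

```text
time: 19.55
tool_pos: [0.4729, -0.0741, 0.0357]
tool_rot: [-3.141, 0.003, -3.075]
contact_force: [1.0, 0.1, 14.0]
opening: 0.0006
grip_force: 6.8
time: 20.15
tool_pos: [0.4613, -0.0737, 0.1546]
tool_rot: [-3.142, -0.0, -3.075]
contact_force: [-0.2, 0.7, -0.1]
opening: 0.0005
grip_force: 0.0
```

```bash
python3 -c "
from cell import robot
print(robot.hand_in())"
```

```text
the job is handed in; nothing more can be done
None
```

I pressed the round key, then the square key, shut the cover, and pressed the bar key last; each was pushed to its stop by force reading. The job was handed in at about 20 s, and no verdict came back.

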